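# Slide the vial carriage up to the blue lamp panel

## Robot

A 6-joint arm with a two-finger parallel gripper is mounted at the origin on the work surface. World frame = base frame: x ahead of the robot, y to its left, z up, the work surface at z = 0. Lengths are in m, angles in rad, forces in N, time in s.
With the tool pointing down it reaches from about 0.375 to 0.9 m from the base axis. Payload 3.1 kg.
Tool frame: the origin (TCP) lies at the very end of the fingers, on their centre line; the grasp point (between the pads) lies 19 mm behind it; z points along the fingers, y is the line along which they close (so a half turn about z gives the same grasp; the last joint's range is limited). The gripper opens to 87 mm and grips with 3 to 60 N. Pads are 19 mm wide; open, the fingers measure 117 mm over their backs; the gripper's body (75 mm by 190 mm) begins 51 mm behind the grasp point.
Start: joints at [-1.442, 0.527, 1.433, -0, 1.181, -0.178], TCP at [0.189, -0.596, 0.223] pointing down, gripper open.
Joint ranges: [-3.08, 3.08], [-0.75, 2.2], [0.22, 2.44], [-1.43, 4.57], [0, 2.65], [-2.85, 2.85]. Speed limits (rad/s): [2.79, 2.79, 3.14, 3.14, 3.14, 3.14].

## Interface

Orientations are given as a 3x3 rotation matrix whose columns are the frame's x, y, z axes.
In Python, from station import robot, read_camera, hand_in, nets gives the robot as it stands. The module is installed in compiled form; this text tells all that it offers.
- The arm moves only by the shell command python3 -m pendant 'ROWS' [OPENING] [FORCE]. ROWS is JSON, a list of rows, each a list of 4 numbers: the shift along the world's x, y, z in m, then the turn about the world's z in degrees. A call has 1 to 12 rows; each row is the pose to reach, as a shift and turn from the pose commanded when the call began; what a row does not reach only later rows make up. A row lasts 1/12 s, in which the tool goes at most 41.7 mm and 7.16 degrees, less where a joint would pass 70% of its speed; a pose out of reach is approached as far as the arm can. A call with a gripper value outside its range is refused whole. OPENING is the finger opening in m, from 0 to 0.087, set as the call begins (- or left out, the last holds). The fingers move at their own pace and stop on an object; FORCE is the grip in N (left out, the last holds). Time passes only in rows, so rows that repeat a pose let the fingers close. It gives the time, the measured TCP pose, the force, the opening and the grip force at its end, in the units of the state.
- robot.state(): the state, without advancing time (a new reading comes with each control period).
- read_camera(name): name is "scene" or "side" or "wrist"; returns a dict with "pixels" (384x512x3 uint8, red, green, blue), "fx", "fy", "cx", "cy" (pixels), "rvec" (rotation vector, rad) and "tvec" (3), from world to camera coordinates, as OpenCV has them. Camera axes: x right, y down, z forward; pixel columns grow to the right and rows downward; lengths in m; the calibration is good to about 2 mm. A picture is of the moment at which its call begins. There is no depth.
- hand_in(): hands the job in; it is judged then, once.
Trained networks look in a picture, given as the dict that the camera call returned (one of the last four; its "shot" number tells which), for a name from the list of things; names that differ only in an ending like _2 or _b are one class to them, and where a whole thing is asked for, a point or a joint stands for the part that bears it (a point fixed in the world has none). Each returns a list of dicts, best first, with "confidence" (0 to 1); they miss things now and then, are a little off and sometimes report something else, mostly with a low value. They report only what shows in the picture. A call takes as long as a camera call. They do not tell look-alikes from the thing itself.
- nets.search_frame(picture, label): "point" ([row, column] as shares, 0 to 1, of the picture: columns of its width, rows of its height, amid what is visible of it).
The state is a dict: "time": time; "joints": joint angles; "joint_vel": joint speeds; "joint_efforts": joint torques, N m; "tool_pos": TCP position; "ee_rot": TCP orientation; "force": force on the tool from outside, world axes, zero at the start; "torque": the same for the moment, N m; "finger_gap": finger opening in m; "gripper_force": force on a finger pad.
Only numpy, scipy, OpenCV 4.12 (cv2) and the standard library are available. Lean on these libraries where they do the work, as an engineer would, in place of code of your own. Each camera call takes 0.05 s, during which the arm holds its last target. There are 200 camera calls.

## Task

Two identical lamp stations stand on the bench, each with a wide carriage in a straight guide. Push the carriage that holds the green vials along its guide until it is fully home against the blue lamp panel, then let go. Push at the orange mark in the middle of its bar and straight along the guide, since it jams when pushed off-centre; leave the empty carriage and the amber bottle where they are.

Things in the scene. Friction and masses are not known exactly. Their poses are not given: they have to be found in the camera images.
- vial_carriage: Carriage with 4 green white-capped vials (tops at z 60 mm): plate 160 (y) x 70 (x) x 8 mm, about 0.35 kg. White push bar at the robot side, 140 wide, 12 thick, rear face x = -47, top z = 46, orange patch at its middle, y = 0. Origin: centre of the plate's underside, 6 mm over the table; +x to the lamps. Drag about 1 N; pushed more than 25 mm off-centre it may wedge, at 55 it does. Yaw play 4 degrees.
- vial_guide: Fixed guide of that carriage: floor 6 mm thick, side walls 20 mm high, 183 mm over the outsides, lips 151 mm apart; at its far end a black lamp panel 183 wide, 75 mm high, blue towards the robot: the stop. Origin: table height, on the centre line, right below the carriage's origin when that is home; +x is the push direction. Panel face at x = +35 mm; guide starts at x = -200, open at that end and on top.
- spare_carriage: The empty carriage, to be left alone: same plate, push bar with orange patch, origin and axes as the vial carriage, but its white block has four dark empty holes and no vials. It stands in an identical guide with lamp panel beside the first.
- amber_bottle: Amber glass bottle with white cap, 66 mm in diameter, 140 mm tall, standing on the bench to one side of the two guides; not to be disturbed. Origin: centre of its underside, z up.
Things that resemble listed ones, but are neither listed nor needed, are in the scene too. What is shaped like the vial_carriage but pink is not meant.

How it is judged:
At the end, for the whole second after the job is handed in: The carriage with the green vials is home: within 10 mm of touching the lamp panel, flat in its guide and straight (within 10 degrees), at rest and released. The empty carriage is within 15 mm and the upright amber bottle within 20 mm of where it started (x of vial_carriage in the frame of vial_guide above -0.01 m and z of vial_carriage in the frame of vial_guide below 0.012 m and angle between the x axis of vial_carriage and the x axis of vial_guide, either way round below 0.17 rad and angle between vial_carriage's own z axis and vertical below 0.1 rad and linear speed of vial_carriage below 0.01 m/s and distance of spare_carriage from where it was at the start of the episode below 0.015 m and distance of amber_bottle from where it was at the start of the episode below 0.02 m and angle between amber_bottle's own z axis and vertical below 0.15 rad).
It fails at once if the empty carriage was moved by more than 15 mm (distance of spare_carriage from where it was at the start of the episode above 0.015 m).
It fails at once if the amber bottle was moved by more than 20 mm or tipped (distance of amber_bottle from where it was at the start of the episode above 0.02 m or angle between amber_bottle's own z axis and vertical above 0.3 rad).
It also fails if it takes over 32 s, if anything falls off the work surface, if the arm or the gripper's body presses on something with over 40 N, if the wrist force passes 120 N, or if a joint passes its speed limit or range.

## Working session

There is one attempt and no reset: what is moved stays moved. The work goes in short steps, Python scripts to look and compute and a shell command to move; the robot and the scene stay as the last step left them, time stands still between calls to the robot, and variables do not carry over. Pictures are saved under pics/ and viewed, at most 10 in all, crops included, and the job is handed in when it is done.

```bash
mkdir -p pics
python3 - <<'E'
from station import *
import cv2,json
for n in("scene","side"):
    p=read_camera(n); cv2.imwrite(f"pics/{n}0.png",cv2.resize(p["pixels"][:,:,::-1],(800,600)))
    print(n,p["fx"],p["cx"],p["cy"],p["rvec"],p["tvec"])
    for l in("vial_carriage","vial_guide","spare_carriage","amber_bottle"):
        for d in nets.search_frame(p,l)[:4]: print(l,[round(d["point"][0]*384),round(d["point"][1]*512)],round(d["confidence"],2))
print(robot.state()["ee_rot"],robot.state()["time"])
E
```

```text
scene 392.3317111402465 262.810083648427 186.94677078831836 [ 1.29610025  2.07674111 -1.06464658] [ 0.23942982 -0.21571175  1.60233427]
vial_carriage [143, 169] 0.9
vial_carriage [173, 293] 0.87
vial_carriage [152, 223] 0.8
vial_carriage [191, 227] 0.77
vial_guide [217, 198] 0.76
spare_carriage [227, 319] 0.75
amber_bottle [174, 134] 0.79
amber_bottle [193, 228] 0.39
side 382.70598216165956 253.7545691730856 197.78024613113078 [ 0.92471035 -2.24274819  1.30491903] [0.34468161 0.21688937 0.93827221]
vial_carriage [230, 277] 0.93
vial_carriage [185, 271] 0.92
vial_carriage [202, 347] 0.83
vial_guide [179, 252] 0.83
spare_carriage [220, 194] 0.63
[[ 9.53307931e-01  3.01999982e-01 -5.54720238e-06]
 [ 3.01999981e-01 -9.53307927e-01  8.71564061e-05]
 [ 2.10330411e-05 -8.47621482e-05 -9.99999996e-01]] 0.5
```

View pics/scene0.png

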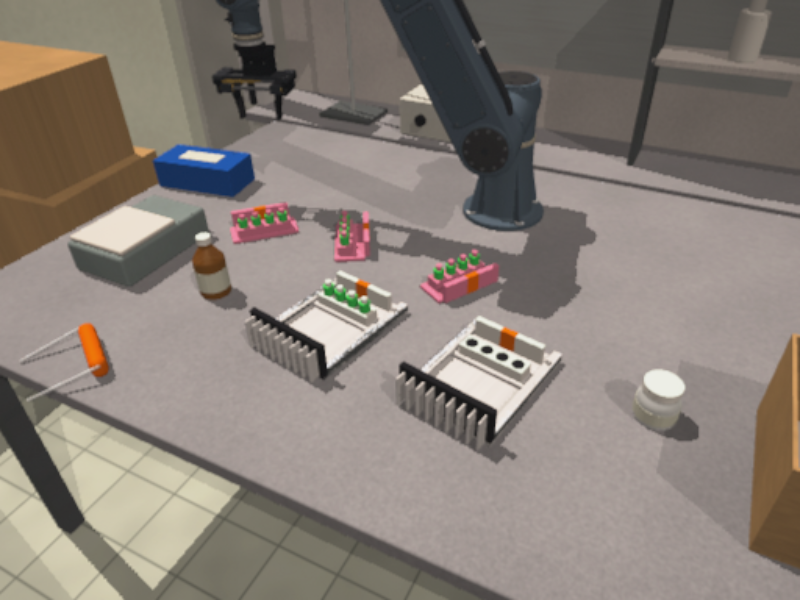

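View pics/side0.png

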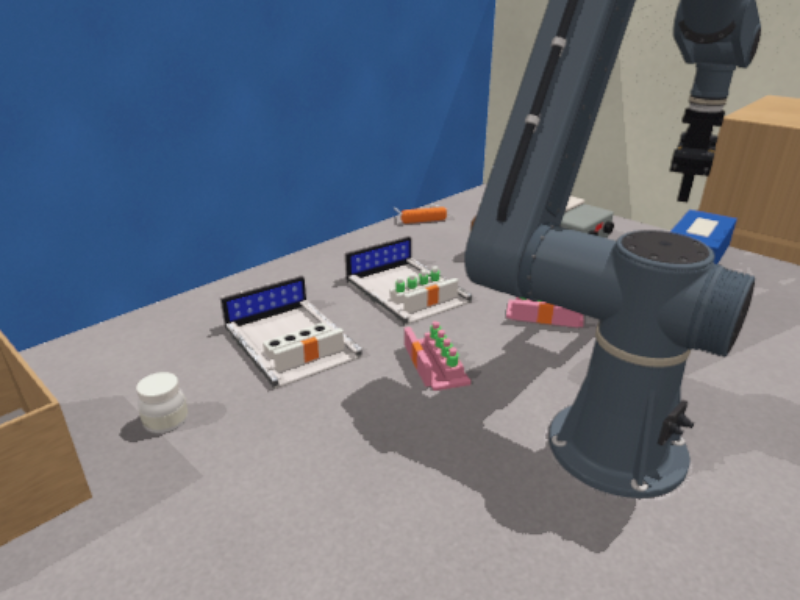

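The scene picture (800x600) shows several things that could be mistaken for the target:
- Green-vial carriage: (345,295), with its orange mark at (362,288).
- Empty carriage with dark holes: (495,350).
- Pink look-alikes: (263,222), (352,238) and (460,277).
- Amber bottle: (211,267).

In the side picture the vial carriage is at (425,290), the empty one at (305,345), and the pink ones at (435,360) and (545,312). I choose the white-barred carriage with green vials and check it in crops.

Run:
```python
import cv2
from station import *
for n,(x,y,w,h) in {"scene":(150,163,120,84),"side":(214,145,96,66)}.items():
    im=read_camera(n)["pixels"][:,:,::-1]
    s=6 if n=="scene" else 8
    cv2.imwrite(f"pics/{n}1.png",cv2.resize(im[y:y+h,x:x+w],None,fx=s,fy=s,interpolation=cv2.INTER_CUBIC))
```

```text
(no output)
```

View pics/scene1.png

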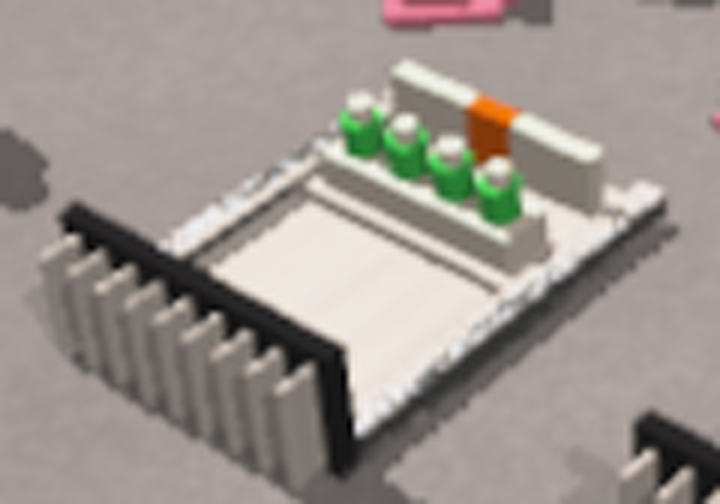

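View pics/side1.png

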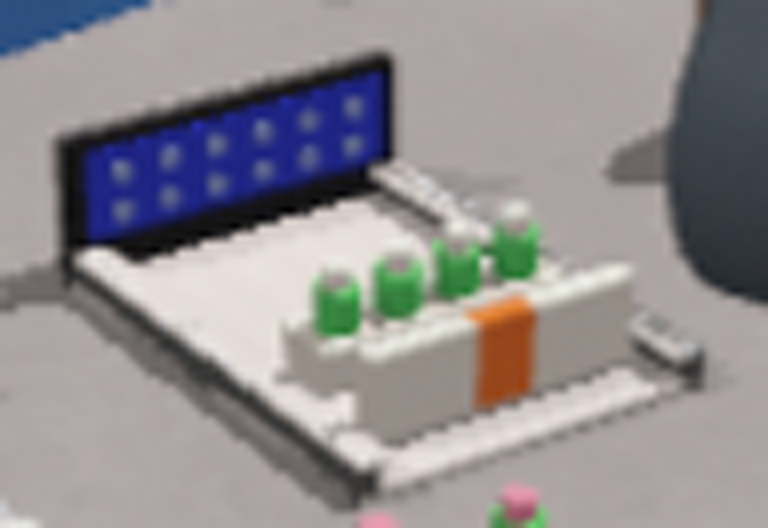

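The crops confirm the choice: a white bar with the orange mark, four green white-capped vials, and a blue panel at the far end. Pixels in the crops:
- Scene crop: bar rear-top edge from (405,60) to (603,150), orange at (496,100), panel top from (70,205) to (340,350).
- Side crop: bar edge from (362,360) to (632,272), orange at (505,308), panel top from (65,140) to (388,60).

```bash
cat > h.py <<'E'
import cv2,numpy as np
from station import *
def ray(p,u,v):
    R=cv2.Rodrigues(np.array(p["rvec"],float))[0]
    return -R.T@np.array(p["tvec"]), R.T@np.array([(u-p["cx"])/p["fx"],(v-p["cy"])/p["fy"],1])
def at(p,u,v,z):
    c,d=ray(p,u,v); return c+d*(z-c[2])/d[2]
def tri(a,b):
    (c1,d1),(c2,d2)=a,b
    t=np.linalg.lstsq(np.c_[d1,-d2],c2-c1,rcond=None)[0]
    return (c1+d1*t[0]+c2+d2*t[1])/2
E
python3 - <<'E'
from h import *
np.set_printoptions(precision=4,suppress=True)
S=read_camera("scene");D=read_camera("side")
f=lambda q:(150+(q[0]+.5)/6-.5,163+(q[1]+.5)/6-.5)
g=lambda q:(214+(q[0]+.5)/8-.5,145+(q[1]+.5)/8-.5)
# L/R: +y end first
pts={"barL":((405,60),(632,272),.052),"barR":((603,150),(362,360),.052)}
pts={"bar+y":((405,60),(632,272),.052),"bar-y":((603,150),(362,360),.052),"orange":((496,98),(505,306),.052),
"pan+y":((70,205),(388,58),.075),"pan-y":((340,350),(65,140),.075)}
W={}
for k,(a,b,z) in pts.items():
    a,b=f(a),g(b); A,B,T=at(S,*a,z),at(D,*b,z),tri(ray(S,*a),ray(D,*b)); W[k]=(A,B,T); print(k,A,B,T)
for a,b in(("bar+y","bar-y"),("pan+y","pan-y")):
    for i in range(3):
        d=W[a][i]-W[b][i]; print(a,i,np.hypot(*d[:2]),"yaw",np.degrees(np.arctan2(-d[0],d[1])),"mid",(W[a][i]+W[b][i])/2)
ge=[at(D,*g(q),.026) for q in((372,470),(700,352))]; print(ge)
for n,p,q in(("amber base",S,(215*.64,294*.64)),): print(n,at(p,*q,0))
# spare orange
print("spare",at(S,508*.64,331*.64,.052),at(D,311*.64,340*.64,.052))
E
```

```text
bar+y [ 0.4868 -0.1929  0.052 ] [ 0.4895 -0.1952  0.052 ] [ 0.4877 -0.1925  0.0532]
bar-y [ 0.5139 -0.0556  0.052 ] [ 0.5168 -0.0546  0.052 ] [ 0.5158 -0.0541  0.0531]
orange [ 0.4969 -0.1295  0.052 ] [ 0.5073 -0.1322  0.052 ] [ 0.502  -0.1262  0.0562]
pan+y [ 0.6938 -0.2546  0.075 ] [ 0.6928 -0.2535  0.075 ] [ 0.6937 -0.2546  0.0746]
pan-y [ 0.7274 -0.076   0.075 ] [ 0.7311 -0.0801  0.075 ] [ 0.7277 -0.0763  0.0763]
bar+y 0 0.13999248960048669 yaw 168.83115401882677 mid [ 0.5003 -0.1243  0.052 ]
bar+y 1 0.1432152463668424 yaw 169.01464716003855 mid [ 0.5032 -0.1249  0.052 ]
bar+y 2 0.14120436661242863 yaw 168.51243470459667 mid [ 0.5018 -0.1233  0.0531]
pan+y 0 0.18176073089692882 yaw 169.35062927422462 mid [ 0.7106 -0.1653  0.075 ]
pan+y 1 0.1775445648211081 yaw 167.5375295221954 mid [ 0.7119 -0.1668  0.075 ]
pan+y 2 0.18150346427138364 yaw 169.18860219089376 mid [ 0.7107 -0.1655  0.0755]
[array([ 0.4822, -0.025 ,  0.026 ]), array([ 0.4515, -0.1973,  0.026 ])]
amber base [ 0.617  -0.4296  0.    ]
spare [0.5253 0.1935 0.052 ] [0.5207 0.1911 0.052 ]
```

Both views agree: bar width 140–143 mm at z 0.053 and panel width about 181 mm. The push direction is about -11° in yaw and the travel about 131 mm. I'm making a high first approach with the fingers closed and the tool squared to the guide (turn -28.7°).

```bash
python3 -m pendant '[[0.018,0.033,0,-3],[0.036,0.066,0,-6],[0.054,0.1,0,-9],[0.072,0.133,0,-12],[0.09,0.166,0,-15],[0.108,0.2,0,-18],[0.126,0.233,0,-21],[0.144,0.266,0,-24],[0.162,0.3,0,-27],[0.18,0.333,0,-28.7],[0.198,0.366,0,-28.7],[0.216,0.4,0,-28.7]]' 0 20
python3 - <<'E'
from h import *
np.set_printoptions(precision=4,suppress=True)
S=read_camera("scene");D=read_camera("side")
print("pink",at(S,473*.64,282*.64,.045),at(D,418*.64,352*.64,.045), at(D,405*.64,335*.64,.052))
p=read_camera("wrist"); cv2.imwrite("pics/w1.png",p["pixels"][:,:,::-1])
s=robot.state(); print(s["time"],s["tool_pos"],s["ee_rot"][:,0] if hasattr(s["ee_rot"],'shape') else s["ee_rot"])
hsv=cv2.cvtColor(p["pixels"],cv2.COLOR_RGB2HSV); m=cv2.inRange(hsv,(5,180,120),(18,255,255))
n,_,st,ce=cv2.connectedComponentsWithStats(m)
for i in range(1,n):
    if st[i,4]>30: print(st[i],ce[i],at(p,*ce[i],.052))
E
```

```text
time: 1.7
tool_pos: [0.4055, -0.1944, 0.2229]
ee_rot: [[0.981, -0.193, 0.001], [-0.193, -0.981, -0.001], [0.001, 0.001, -1.0]]
force: [0.1, -1.1, 0.1]
finger_gap: 0.0151
gripper_force: 0.0
pink [0.3986 0.0746 0.045 ] [0.3587 0.0724 0.045 ] [0.4085 0.0552 0.052 ]
1.85 [ 0.4055 -0.1933  0.2228] [ 0.9823 -0.1872  0.0001]
[162  88  29  13 364] [175.5769  94.    ] [ 0.504  -0.1262  0.052 ]
[ 45 223  31  22 422] [ 60.564  236.0332] [0.3787 0.0408 0.052 ]
[224 241   4  21  47] [225.4894 250.6383] [ 0.3264 -0.1397  0.052 ]
```

View pics/w1.png

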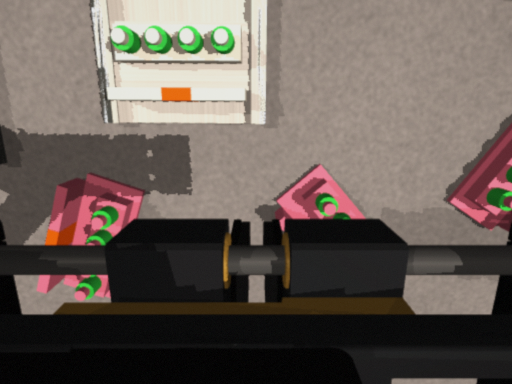

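The wrist view shows the orange mark at (176,94), which gives (0.504,-0.126), matching the earlier value. The floor behind the bar is free, and the pink carriages lie off the path. Next I go behind the bar and down.

```bash
python3 -m pendant '[[0.02,0.026,0,0],[0.041,0.053,0,0],[0.061,0.079,0,0],[0.061,0.079,-0.035,0],[0.061,0.079,-0.07,0],[0.061,0.079,-0.105,0],[0.061,0.079,-0.14,0],[0.061,0.079,-0.17,0],[0.061,0.079,-0.193,0],[0.061,0.079,-0.193,0],[0.061,0.079,-0.193,0]]' 0
python3 - <<'E'
from h import *
np.set_printoptions(precision=4,suppress=True)
p=read_camera("wrist"); a=p["pixels"][:,:,::-1]
b=read_camera("side")["pixels"][:,:,::-1][130:250,190:350]
cv2.imwrite("pics/w2.png",cv2.hconcat([cv2.resize(a,(400,300)),cv2.resize(b,(400,300))]))
E
```

```text
time: 2.77
tool_pos: [0.4652, -0.1178, 0.0287]
ee_rot: [[0.981, -0.195, -0.002], [-0.195, -0.981, 0.001], [-0.002, -0.001, -1.0]]
force: [-0.3, -1.3, 0.8]
finger_gap: 0.0005
gripper_force: 0.0
```

View pics/w2.png

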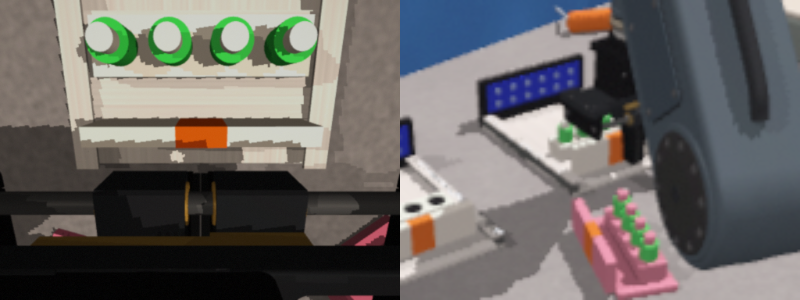

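The left half (wrist) shows the closed fingers at column 200, centred on the orange mark at column 201. The right half (side) shows the gripper behind the bar with nothing in the way. Now I push along (0.981,-0.193).

```bash
python3 -m pendant '[[0.01,-0.002,0,0],[0.018,-0.0035,0,0],[0.024,-0.0047,0,0],[0.03,-0.0059,0,0],[0.038,-0.0075,0,0],[0.047,-0.0092,0,0],[0.056,-0.011,0,0],[0.065,-0.0128,0,0],[0.074,-0.0145,0,0],[0.083,-0.0163,0,0],[0.092,-0.0181,0,0],[0.1,-0.0196,0,0]]'
python3 - <<'E'
from h import *
p=read_camera("wrist"); a=p["pixels"][:,:,::-1]
b=read_camera("side")["pixels"][:,:,::-1][130:250,190:350]
cv2.imwrite("pics/w3.png",cv2.hconcat([cv2.resize(a,(400,300)),cv2.resize(b,(400,300))]))
E
```

```text
time: 3.87
tool_pos: [0.567, -0.1367, 0.0294]
ee_rot: [[0.981, -0.193, 0.0], [-0.193, -0.981, -0.0], [0.0, 0.0, -1.0]]
force: [-1.0, 0.2, 0.2]
finger_gap: 0.0004
gripper_force: 0.6
```

View pics/w3.png

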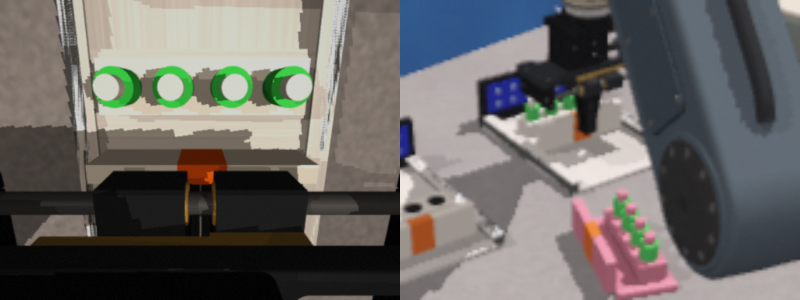

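The carriage is following, straight and centred: orange at column 202, fingers at 200, force about 1 N. About 55 mm remain.

```bash
python3 -m pendant '[[0.008,-0.0016,0,0],[0.016,-0.0031,0,0],[0.024,-0.0047,0,0],[0.031,-0.0061,0,0],[0.037,-0.0073,0,0],[0.042,-0.0082,0,0],[0.045,-0.0088,0,0],[0.045,-0.0088,0,0]]'
python3 -m pendant '[[0.002,-0.0004,0,0],[0.004,-0.0008,0,0],[0.005,-0.001,0,0],[0.005,-0.001,0,0]]'
```

```text
time: 4.63
tool_pos: [0.6119, -0.1455, 0.0297]
ee_rot: [[0.981, -0.193, 0.001], [-0.193, -0.981, -0.001], [0.002, 0.0, -1.0]]
force: [-0.4, 0.6, -1.0]
finger_gap: 0.0006
gripper_force: 0.0
time: 4.97
tool_pos: [0.6143, -0.1458, 0.0295]
ee_rot: [[0.981, -0.193, -0.003], [-0.193, -0.981, 0.001], [-0.003, -0.0, -1.0]]
force: [-4.5, -0.0, 2.7]
finger_gap: 0.0002
gripper_force: 2.1
```

```bash
python3 -m pendant '[[0.001,-0.0002,0,0],[0.002,-0.0004,0,0],[0.003,-0.0006,0,0],[0.003,-0.0006,0,0]]'
python3 - <<'E'
from h import *
p=read_camera("wrist"); a=p["pixels"][:,:,::-1]
b=read_camera("scene")["pixels"][:,:,::-1][160:250,145:265]
cv2.imwrite("pics/w4.png",cv2.hconcat([cv2.resize(a,(400,300)),cv2.resize(b,(400,300),interpolation=cv2.INTER_CUBIC)]))
E
```

```text
time: 5.3
tool_pos: [0.6143, -0.1457, 0.0295]
ee_rot: [[0.981, -0.192, -0.01], [-0.192, -0.981, 0.003], [-0.01, -0.001, -1.0]]
force: [-9.8, 0.1, 7.7]
finger_gap: 0.0004
gripper_force: 5.0
```

View pics/w4.png

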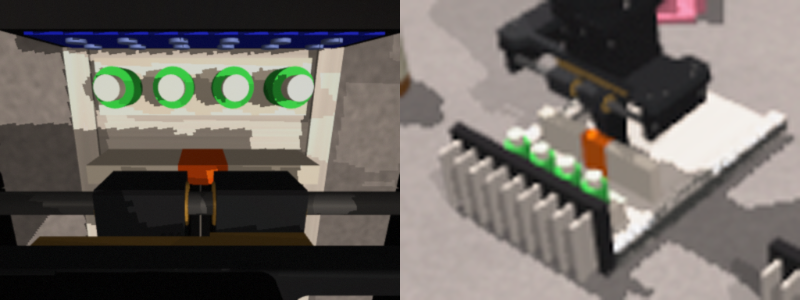

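The left half shows the blue panel directly ahead of the plate (row 45), and the carriage straight. The tool no longer moves while the force rises from 4.5 to 9.8 N, so it is at a hard stop. I back off, rise, and check.

```bash
python3 -m pendant '[[-0.01,0.002,0,0],[-0.03,0.006,0,0],[-0.06,0.012,0,0],[-0.09,0.018,0,0],[-0.09,0.018,0.03,0],[-0.09,0.018,0.07,0],[-0.09,0.018,0.11,0],[-0.1,0.02,0.15,0],[-0.12,0.024,0.18,0],[-0.15,0.03,0.18,0],[-0.15,0.03,0.18,0],[-0.15,0.03,0.18,0]]'
python3 - <<'E'
from h import *
p=read_camera("wrist"); a=p["pixels"][:,:,::-1]
b=read_camera("side")["pixels"][:,:,::-1][140:215,210:310]
cv2.imwrite("pics/w5.png",cv2.hconcat([cv2.resize(a[:288,64:448],(400,300),interpolation=cv2.INTER_CUBIC),cv2.resize(b,(400,300),interpolation=cv2.INTER_CUBIC)]))
hsv=cv2.cvtColor(p["pixels"],cv2.COLOR_RGB2HSV); m=cv2.inRange(hsv,(5,180,120),(18,255,255))
n,_,st,ce=cv2.connectedComponentsWithStats(m)
for i in range(1,n):
    if st[i,4]>100: print(st[i],ce[i],at(p,*ce[i],.052))
E
```

```text
time: 6.4
tool_pos: [0.4683, -0.1165, 0.2104]
ee_rot: [[0.981, -0.193, 0.003], [-0.193, -0.981, -0.001], [0.003, 0.0, -1.0]]
force: [0.4, -0.1, -0.4]
finger_gap: 0.0004
gripper_force: 0.0
[243   0  32  10 311] [258.05144695   4.51125402] [ 0.62721258 -0.1498257   0.052     ]
```

View pics/w5.png

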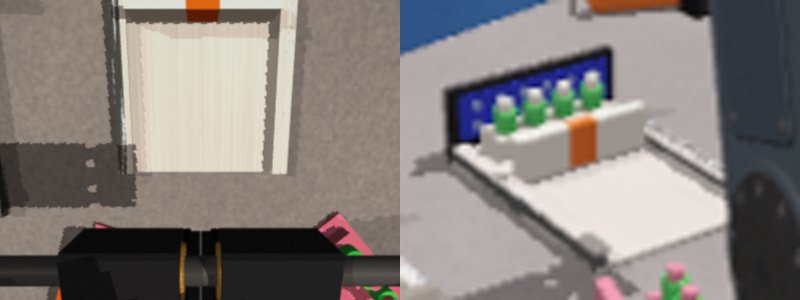

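The wrist half shows the empty guide floor from its open end (crop row 172) to the bar foot (crop row about 22). The side half shows the vials right in front of the blue panel. When home, the bar's rear face must be 153 mm from the open end, so I check that.

Run:
```python
from h import *
p=read_camera("wrist"); g=cv2.cvtColor(p["pixels"],cv2.COLOR_RGB2GRAY)
c=g[:200,245:270].mean(1)
e=int(np.argmin(np.diff(c[120:190])))+120.5
print([int(v) for v in c[:34]],e)
E=at(p,257,e,.006)
for r in (8,10,12,20,21,22,23): print(r,[round(float(np.hypot(*(at(p,257,r,z)-E)[:2])),4) for z in(.052,.014,.006)])
```

```text
[127, 127, 127, 127, 127, 128, 127, 128, 127, 125, 101, 64, 45, 43, 43, 43, 43, 43, 43, 43, 43, 44, 60, 108, 156, 187, 195, 196, 196, 196, 196, 196, 196, 196] 166.5
8 [0.1542, 0.1651, 0.1674]
10 [0.1526, 0.1632, 0.1655]
12 [0.1509, 0.1614, 0.1636]
20 [0.1443, 0.154, 0.156]
21 [0.1435, 0.1531, 0.1551]
22 [0.1426, 0.1521, 0.1541]
23 [0.1418, 0.1512, 0.1532]
```

The rear top edge (row 10.3, z 0.052) is 152.5 mm from the open end, against the expected 153 mm, so the carriage is home. Handing in.

```bash
python3 -c "
from station import *
print(hand_in())"
```

```text
the job is handed in; nothing more can be done
None
```

The green-vial carriage is home against the blue lamp panel (rear edge measured 152.5 mm from the guide's open end, 153 mm expected) and released; the arm was never near the empty carriage or amber bottle, though I did not re-measure them, and the job is handed in with no verdict returned.

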